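# Fit the engraving vice head on its ball stand and latch it

## Robot

A 6-joint arm with a two-finger parallel gripper is mounted at the origin on the work surface. World frame = base frame: x ahead of the robot, y to its left, z up, the work surface at z = 0. Lengths are in m, angles in rad, forces in N, time in s.
With the tool pointing down it reaches from about 0.3 to 0.875 m from the base axis. Payload 6.4 kg.
Tool frame: the origin (TCP) lies at the very end of the fingers, on their centre line; the grasp point (between the pads) lies 19 mm behind it; z points along the fingers, y is the line along which they close (so a half turn about z gives the same grasp; the last joint's range is limited). The gripper opens to 88 mm and grips with 3 to 60 N. Pads are 18 mm wide; open, the fingers measure 123 mm over their backs; the gripper's body (75 mm by 187 mm) begins 45 mm behind the grasp point.
Start: joints at [0.993, 0.181, 1.607, -0, 1.354, -0.206], TCP at [0.209, 0.536, 0.239] pointing down, gripper open.
Joint ranges: [-2.99, 2.99], [-0.89, 2.07], [0.3, 2.58], [-1.14, 4.28], [0, 2.63], [-3.12, 3.12]. Speed limits (rad/s): [2.57, 2.57, 3.01, 3.14, 3.14, 3.14].

## Interface

Orientations are given as a unit quaternion [x, y, z, w].
In Python, from cell import ctrl gives the robot as it stands. The module is installed in compiled form; this text tells all that it offers.
- The arm moves only by the shell command python3 -m pendant 'ROWS' [FORCE]. ROWS is JSON, a list of rows, each a list of 5 numbers: the shift along the tool's x, y, z in mm, then the turn about the tool's z in rad, then the opening, from 0 (shut) to 1 (fully open). In form: [[x, y, z, twist, fingers], ...]. A call has 1 to 10 rows; each row shifts and turns the commanded pose from where the row before left it, along the tool's axes as they then stand; what a row does not reach is not made up. A row lasts 1/10 s, in which the tool goes at most 50 mm and 8.59 degrees, less where a joint would pass 70% of its speed; a pose out of reach is approached as far as the arm can. A call is refused whole if a number of a shift passes 50 or a number of a turn 0.15, either way. A call with a gripper value outside its range is refused whole. The fingers move at their own pace and stop on an object; FORCE is the grip in N (left out, the last holds). Time passes only in rows, so rows that do not move let the fingers close. It gives the time, the measured TCP pose, the force, the opening and the grip force at its end, in the units of the state.
- ctrl.get_obs(): the state, without advancing time (a new reading comes with each control period).
- ctrl.grab_frame(name): name is "side" or "top"; returns a dict with "pixels" (384x512x3 uint8, red, green, blue), "K" (3x3 intrinsics, pixels), "origin" and "rotation" of the camera in the world. Camera axes: x right, y up, looking along -z (the intrinsics and any distortion apply to the point x, -y, -z); pixel columns grow to the right and rows downward; lengths in m; the calibration is good to about 2 mm. A picture is of the moment at which its call begins. There is no depth.
- ctrl.close_job(): hands the job in; it is judged then, once.
Trained networks look in the newest picture that a camera, given by its name, has taken for a name from the list of things; names that differ only in an ending like _2 or _b are one class to them, and where a whole thing is asked for, a point or a joint stands for the part that bears it (a point fixed in the world has none). Each returns a list of dicts, best first, with "p" (0 to 1); they miss things now and then, are a little off and sometimes report something else, mostly with a low value. They report only what shows in the picture. A call takes as long as a camera call. They do not tell look-alikes from the thing itself.
- ctrl.recognise(query, camera): "rect" ([left, top, width, height] in pixels, round what is visible of it).
The state is a dict: "time_s": time; "qpos": joint angles; "dq": joint speeds; "joint_torque": joint torques, N m; "tcp_pos": TCP position; "eef_rot": TCP orientation; "ft_force": force on the tool from outside, world axes, zero at the start; "wrist_torque": the same for the moment, N m; "finger_gap": finger opening in m; "grip_force": force on a finger pad.
Only numpy, scipy, OpenCV 4.12 (cv2) and the standard library are available. Lean on these libraries where they do the work, as an engineer would, in place of code of your own. Each camera call takes 0.05 s, during which the arm holds its last target. There are 200 camera calls.

## Task

Get the vice ready for engraving: pick up the vice head and lower it, without dropping it, over the larger of the two steel balls, so that its round flange sits flat and centred on the stand's plate (not on the stand with the small ball). Then press its latch lever fully down and leave the head seated there.

Things in the scene. Friction and masses are not known exactly. Their poses are not given: they have to be found in the camera images.
- head: Vice head, loose, 0.8 kg, upright on the bench. Flange 124 mm across, 6 mm thick; cup 64 mm across up to z=58 mm; on it a steel jaw block to grip across y from above: 44 mm wide (y), x from -20 to 14 mm, z from 58 to 98 mm. Origin: centre of the flange's underside, z up, x towards the latch lever. Socket open below, 50 mm across and deep, centred on the origin. Seat it at any yaw.
- stand: Large ball stand, fixed, round: steel plate 128 mm across with its top at z=50 mm; above it on a neck a ball 40 mm across, centre at z=78 mm, top at 98 mm. Origin: centre of its foot on the bench, z up. Seated, the flange lies on the plate (head's origin 50 mm above this one), the ball in the socket. The other stand (plate 100 mm, ball 22 mm) is the wrong one.
- latch (a joint): Latch lever on the vice head, a hinged steel paddle, in rad: 0 = raised 40 degrees above level, 0.7 = fully down (level, at its stop); starts between 0 and 0.12. Hinge line along the head's y, at x=22 mm, z=66 mm in the head's frame. It stays where it is left; about 2 N at the pad moves it.
- latch_pad (a point): Centre of the upper face of the lever's pad (34 mm long, 24 mm wide, 7 mm thick), 40 mm from the hinge. In the head's frame near x=50, z=94 mm raised and x=62, z=70 mm down. Push straight down with closed fingers at about x=54 mm; with up to 20 N there the head stays flat on its plate.
Not all that is in view belongs to the job. Leave any orange look-alike of the stand alone.

How it is judged:
On the way, in this order (a step that is already met when the one before it is completed fails the run):
1. the head is seated on the large ball stand with its latch lever still up (horizontal distance between head and stand below 0.012 m and z of head in the frame of stand between 0.044 and 0.056 m and angle between head's own z axis and vertical below 0.12 rad and value of joint latch below 0.35 rad), for 0.2 s.
2. the latch lever is pressed fully down with the head seated (horizontal distance between head and stand below 0.012 m and z of head in the frame of stand between 0.044 and 0.056 m and angle between head's own z axis and vertical below 0.12 rad and value of joint latch above 0.58 rad), for 0.2 s.
At the end, for the whole second after the job is handed in: The head sits on the large ball stand: its axis within 12 mm of the stand's, its flange within 6 mm of the plate's height, tilted less than 7 degrees, at rest, and the latch lever within 7 degrees of fully down (all of step 2 and linear speed of head below 0.03 m/s); the robot touches nothing.
It fails at once if the head is dropped or slammed onto the ball stand (over it and moving faster than 0.5 m/s) (horizontal distance between head and stand below 0.03 m and z of head in the frame of stand below 0.1 m and linear speed of head above 0.5 m/s).
It also fails if it takes over 48 s, if anything falls off the work surface, if the arm or the gripper's body presses on something with over 40 N, if the wrist force passes 120 N, or if a joint passes its speed limit or range.

## Working session

There is one attempt and no reset: what is moved stays moved. The work goes in short steps, Python scripts to look and compute and a shell command to move; the robot and the scene stay as the last step left them, time stands still between calls to the robot, and variables do not carry over. Pictures are saved under pics/ and viewed, at most 10 in all, crops included, and the job is handed in when it is done.

```bash
mkdir -p pics
cat > h.py <<'E'
import numpy as np, cv2
from cell import ctrl
def grab(n,f=None):
    d=ctrl.grab_frame(n)
    if f: cv2.imwrite('pics/'+f,d['pixels'][:,:,::-1])
    return d
def ray(d,u,v):
    K=np.array(d['K']);R=np.array(d['rotation'])
    c=np.linalg.solve(K,[u,v,1]);return np.array(d['origin']),R@np.array([c[0],-c[1],-c[2]])
def atz(d,u,v,z):
    o,r=ray(d,u,v);return o+r*(z-o[2])/r[2]
def proj(d,p):
    c=np.array(d['rotation']).T@(np.array(p)-np.array(d['origin']));c=np.array(d['K'])@[c[0],-c[1],-c[2]]
    return c[:2]/c[2]
E
python3 - <<'E'
from h import *
for n in('top','side'):
    d=grab(n,n+'1.png')
    print(n,d.keys(),np.round(d['K'],1).tolist(),np.round(d['origin'],3),np.round(d['rotation'],3).tolist())
    for q in('head','stand','latch','latch_pad'):
        print(q,[(np.round(r['rect'],1).tolist(),round(r['p'],2)) for r in ctrl.recognise(q,n)])
o=ctrl.get_obs();print(o['time_s'],o['tcp_pos'],o['eef_rot'],o['finger_gap'])
E
```

```text
top dict_keys(['pixels', 'K', 'origin', 'rotation']) [[408.8, 0.0, 263.1], [0.0, 408.8, 192.7], [0.0, 0.0, 1.0]] [ 0.343 -0.006  1.084] [-0.052, 0.05, 0.706, -0.705]
head [([118.1, 142.7, 51.6, 57.7], 0.74)]
stand [([297.7, 214.0, 49.7, 49.6], 0.76), ([230.7, 138.8, 48.5, 48.6], 0.68)]
latch [([119.5, 146.9, 17.1, 17.0], 0.56)]
latch_pad [([117.6, 146.2, 16.9, 15.9], 0.63)]
side dict_keys(['pixels', 'K', 'origin', 'rotation']) [[382.6, 0.0, 257.0], [0.0, 382.6, 197.4], [0.0, 0.0, 1.0]] [ 0.235 -0.48   0.642] [0.376, -0.095, -0.209, 0.898]
head [([205.7, 102.4, 44.8, 59.7], 0.74), ([230.6, 107.9, 10.3, 8.7], 0.18)]
stand [([200.9, 265.4, 78.5, 77.1], 0.6), ([262.2, 179.3, 53.6, 53.0], 0.56)]
latch [([229.3, 106.1, 15.5, 14.4], 0.43)]
latch_pad []
0.5 [0.20888592 0.53571888 0.23868343] [ 1.84847290e-01  9.82767256e-01 -2.13706107e-05 -1.64601858e-05] 0.08822171506299031
```

View pics/top1.png

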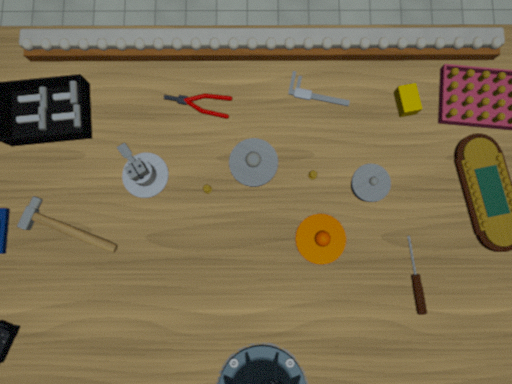

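View pics/side1.png

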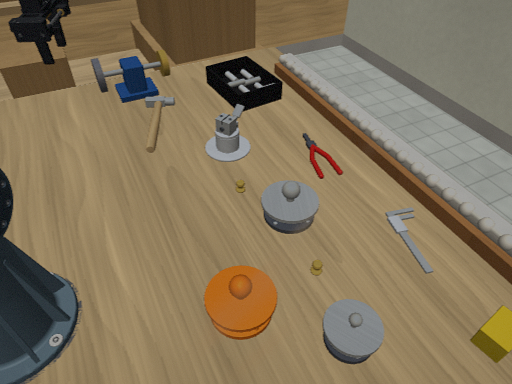

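The top view shows the head with its flange at about (145,175) and the lever towards (125,150). The large grey stand is at (254,162), the small stand at (372,183) and the orange look-alike at (321,239). Camera rotation is given as a quaternion. Next I'll refine these positions.

```bash
sed -i "s/R=np.array(d\['rotation'\])/R=rot(d)/; s/np.array(d\['rotation'\]).T/rot(d).T/" h.py
cat >> h.py <<'E'
from scipy.spatial.transform import Rotation
def rot(d): return Rotation.from_quat(d['rotation']).as_matrix()
E
python3 - <<'E'
from h import *
t=grab('top')
for nm,uv,z in(('stand plate',(230.7+24.2,138.8+24.3),.05),('orange',(322.5,238.8),.05),('small',(372,183),.05),('flange',(145.5,175),.006)):
    print(nm,np.round(atz(t,*uv,z),4))
print('ball dia px at r', atz(t,230.7,163,.05)-atz(t,279.2,163,.05))
s=grab('side')
for nm,uv,z in(('stand ball',(291,190),.078),('flange',(228,148),.006)): print(nm,np.round(atz(s,*uv,z),4))
c=cv2.resize(t['pixels'][130:210,105:185],(560,560),interpolation=cv2.INTER_CUBIC)
e=cv2.resize(s['pixels'][95:170,190:265],(560,560),interpolation=cv2.INTER_CUBIC)
cv2.imwrite('pics/c1.png',np.hstack([c,e])[:,:,::-1][::1]) if 0 else cv2.imwrite('pics/c1.png',cv2.resize(np.hstack([c,e]),(800,400))[:,:,::-1])
E
```

```text
stand plate [0.5702 0.0179 0.05  ]
orange [ 0.3757 -0.1525  0.05  ]
small [ 0.5178 -0.2823  0.05  ]
flange [0.5476 0.3123 0.006 ]
ball dia px at r [0.00014407 0.12526003 0.        ]
stand ball [0.5748 0.0201 0.078 ]
flange [0.5473 0.3039 0.006 ]
```

View pics/c1.png

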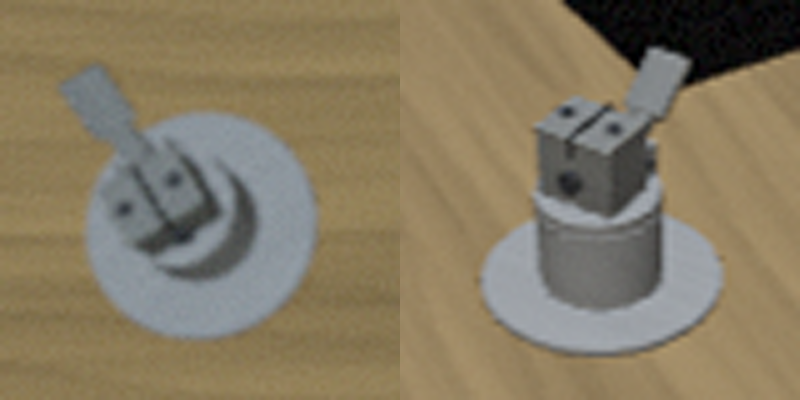

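Run:
```python
from h import *
from scipy.optimize import least_squares
t=grab('top');s=grab('side')
T=lambda a,b:(105+a/5,130+b/5); S=lambda a,b:(190+(a-400)/5.333,95+b/5.333)
B=[(14,22,98),(14,-22,98),(-20,22,98),(-20,-22,98)]
ob=[(t,T(202.5,225),(0,0,6))]*2+[(s,S(601,280),(0,0,5))]
ob+=[(t,T(*q),p) for q,p in zip([(100,190),(172,140),(140,252),(216,213)],B)]
ob+=[(s,S(*q),p) for q,p in zip([(577,97),(655,122),(533,127),(612,155)],B)]
def W(v,p):
    c,s_=np.cos(v[2]),np.sin(v[2]);p=np.array(p)/1e3
    return [v[0]+c*p[0]-s_*p[1],v[1]+s_*p[0]+c*p[1],p[2]]
for cam in('both',t,s):
    f=lambda v:np.concatenate([proj(d,W(v,p))-np.array(q) for d,q,p in ob if isinstance(cam,str) or d is cam])
    r=least_squares(f,[.547,.31,.65],loss='soft_l1');print(np.round(r.x,4),np.round(r.fun.reshape(-1,2),1).tolist() if cam=='both' else '')
# stand plate circle fits: grey mask contour
g=t['pixels'].astype(int)[130:196,222:286]; m=((g.max(2)-g.min(2))<35).astype(np.uint8)
cs=max(cv2.findContours(m,0,1)[0],key=cv2.contourArea);(c,rr)=cv2.fitEllipse(cs)[:2];print(c[0]+222,c[1]+130,rr,atz(t,c[0]+222,c[1]+130,.05))
print(proj(s,[.570,.018,.078]),proj(s,[.570,.018,.05]))
o=ctrl.get_obs();print(o['time_s'],Rotation.from_quat(o['eef_rot']).as_matrix().round(3))
c=cv2.resize(s['pixels'][170:240,250:330],(800,700)[:2] and (640,560),interpolation=cv2.INTER_CUBIC)
cv2.imwrite('pics/c2.png',c[:,:,::-1])
```

```text
[0.5485 0.3098 0.5994] [[1.0, -0.3], [1.0, -0.3], [-0.1, -0.5], [0.2, 0.0], [1.0, 0.1], [-0.5, -1.2], [-0.5, -3.3], [-1.4, -0.2], [-1.6, -0.2], [-0.3, 0.4], [-0.6, -0.0]]
[0.5471 0.3106 0.607 ] 
[0.5502 0.3083 0.5584] 
253.18142127990723 161.94858360290527 (48.36054992675781, 49.29708480834961) [0.57322673 0.02229824 0.05      ]
[289.55539633 191.27541261] [288.63416888 200.53178936]
0.7 [[-0.932  0.363  0.   ]
 [ 0.363  0.932  0.   ]
 [-0.     0.    -1.   ]]
```

View pics/c2.png

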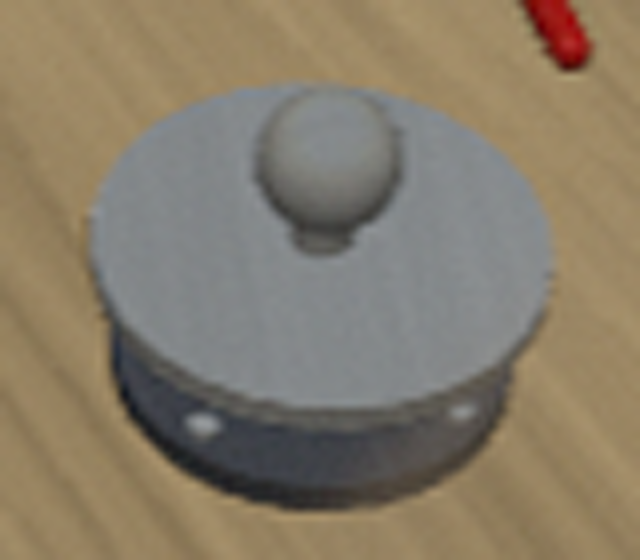

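Side crop: ball centre at about (291,189.6) and plate centre at about (290.3,201). With the top view, this gives stand ≈ (0.574, 0.021). The head is at about (0.5485, 0.310) with yaw 0.60. I'll move above the jaw block.

```bash
python3 -m pendant '[[-40,-9,0,0,1],[-40,-9,0,0,1],[-40,-9,0,0,1],[-40,-9,0,0,1],[-40,-9,0,0,1],[-40,-9,0,0,1],[-40,-9,0,0,1],[-40,-9,0,0,1],[-40,-9,0,0,1],[-37,-9,0,0,1]]'; python3 -m pendant '[[0,0,0,-0.14,1],[0,0,0,-0.14,1],[0,0,0,-0.14,1],[0,0,0,-0.14,1],[0,0,0,-0.14,1],[0,0,0,-0.14,1],[0,0,0,-0.13,1],[0,0,0,0,1],[0,0,0,0,1]]'
cat > d.py <<'E'
import sys;from h import *
o=ctrl.get_obs();R=Rotation.from_quat(o['eef_rot']).as_matrix();p=np.array(o['tcp_pos'])
print(o['time_s'],p.round(4),'yang',np.arctan2(R[1,1],R[0,1]).round(3),'F',np.round(o['ft_force'],1),'gap',round(o['finger_gap'],4),'j6',np.round(o['qpos'],2))
if len(sys.argv)>3: print('tool shift mm',(R.T@(np.array(list(map(float,sys.argv[1:4])))-p)*1e3).round(1))
E
python3 d.py .546 .308 .065
```

```text
time_s: 1.7
tcp_pos: [0.5476, 0.3064, 0.2388]
eef_rot: [0.185, 0.983, 0.0, 0.0]
ft_force: [0.1, 0.6, -0.8]
finger_gap: 0.0881
grip_force: 0.0
time_s: 2.6
tcp_pos: [0.546, 0.3077, 0.2387]
eef_rot: [-0.293, 0.956, 0.0, -0.0]
ft_force: [0.1, -0.3, 0.3]
finger_gap: 0.088
grip_force: 0.0
2.6 [0.546  0.3077 0.2387] yang 2.166 F [ 0.1 -0.3  0.3] gap 0.088 j6 [ 0.32  0.29  1.47  0.    1.38 -1.84]
tool shift mm [ -0.2   0.3 173.7]
```

```bash
python3 -m pendant '[[0,0,30,0,1],[0,0,30,0,1],[0,0,30,0,1],[0,0,30,0,1],[0,0,15,0,1],[0,0,15,0,1],[0,0,14,0,1],[0,0,9,0,1],[0,0,0,0,1],[0,0,0,0,1]]'
python3 - <<'E'
from h import *
s=grab('side');t=grab('top')
a=cv2.resize(s['pixels'][60:180,170:290],(400,400),interpolation=2);b=cv2.resize(t['pixels'][110:230,85:205],(400,400),interpolation=2)
cv2.imwrite('pics/g1.png',np.hstack([b,a])[:,:,::-1])
E
```

```text
time_s: 3.6
tcp_pos: [0.5465, 0.3078, 0.0663]
eef_rot: [-0.295, 0.956, 0.0, 0.0]
ft_force: [0.3, -0.5, -0.0]
finger_gap: 0.088
grip_force: 0.0
```

View pics/g1.png

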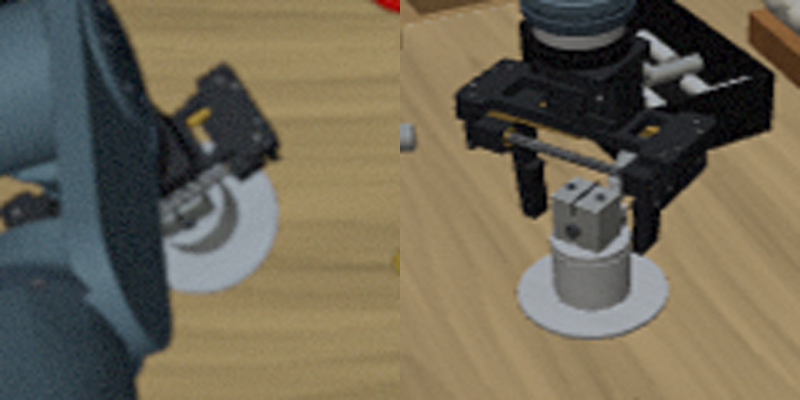

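The fingers straddle the jaw block: their tips are at about (535,215) and (647,250) in the composite, with the block midway between them. Closing.

```bash
python3 -m pendant '[[0,0,0,0,0],[0,0,0,0,0],[0,0,0,0,0],[0,0,0,0,0],[0,0,0,0,0],[0,0,0,0,0],[0,0,0,0,0],[0,0,0,0,0]]' 45;  python3 d.py; python3 -m pendant '[[0,0,-5,0,0],[0,0,-10,0,0],[0,0,-20,0,0],[0,0,-30,0,0],[0,0,-30,0,0],[0,0,-25,0,0],[0,0,-15,0,0],[0,0,0,0,0],[0,0,0,0,0]]'; python3 d.py
```

```text
time_s: 4.5
tcp_pos: [0.5454, 0.3082, 0.0657]
eef_rot: [-0.295, 0.956, 0.0, -0.0]
ft_force: [-3.8, 3.6, 1.4]
finger_gap: 0.0437
grip_force: 44.8
4.5 [0.5454 0.3082 0.0657] yang 2.169 F [-3.8  3.6  1.4] gap 0.0437 j6 [ 0.32  0.49  1.58  0.    1.07 -1.84]
time_s: 5.4
tcp_pos: [0.5455, 0.3072, 0.1996]
eef_rot: [-0.295, 0.956, -0.0, -0.001]
ft_force: [-0.4, -0.2, -9.1]
finger_gap: 0.0439
grip_force: 44.7
5.4 [0.5455 0.3072 0.1996] yang 2.169 F [-0.4 -0.2 -9.1] gap 0.0439 j6 [ 0.32  0.33  1.51 -0.    1.31 -1.85]
```

```bash
python3 -m pendant '[[6,-10,0,0,0],[12,-22,0,0,0],[18,-32,0,0,0],[20,-36,0,0,0],[20,-36,0,0,0],[20,-36,0,0,0],[18,-32,0,0,0],[14,-26,0,0,0],[9,-15,0,0,0],[4,-7,0,0,0]]'; python3 -m pendant '[[0,0,0,0,0],[0,0,0,0,0],[0,0,0,0,0]]'; python3 d.py .5712 .0196 .2
python3 - <<'E'
from h import *
s=grab('side');t=grab('top')
for n in('side','top'):
  for q in ('head','stand'): print(n,q,[(np.round(r['rect'],1).tolist(),round(r['p'],2)) for r in ctrl.recognise(q,n)])
print(proj(s,[.5737,.0213,.134]),proj(t,[.5737,.0213,.134]),proj(s,[.5737,.0213,.078]))
a=cv2.resize(s['pixels'][100:250,220:370],(600,600),interpolation=2)
cv2.imwrite('pics/g2.png',a[:,:,::-1])
a=cv2.resize(t['pixels'][90:240,180:330],(600,600),interpolation=2)
cv2.imwrite('pics/g2t.png',a[:,:,::-1])
E
```

```text
time_s: 6.4
tcp_pos: [0.5704, 0.0175, 0.1991]
eef_rot: [-0.293, 0.956, 0.0, -0.001]
ft_force: [-0.2, -0.4, -8.1]
finger_gap: 0.0439
grip_force: 44.7
time_s: 6.7
tcp_pos: [0.5711, 0.0211, 0.2004]
eef_rot: [-0.295, 0.955, 0.0, -0.0]
ft_force: [0.2, 0.2, -8.6]
finger_gap: 0.0439
grip_force: 44.7
6.7 [0.5711 0.0211 0.2004] yang 2.17 F [ 0.2  0.2 -8.6] gap 0.0439 j6 [-0.17  0.21  1.65  0.    1.28 -2.34]
tool shift mm [ 0.8 -1.3  0.4]
side head []
side stand [([200.8, 264.6, 79.0, 74.8], 0.84), ([259.9, 183.9, 55.1, 49.7], 0.82), ([300.7, 116.4, 5.9, 6.8], 0.29)]
top head [([224.1, 147.4, 38.4, 26.1], 0.71)]
top stand [([294.8, 216.5, 51.7, 46.0], 0.93), ([275.7, 159.9, 5.9, 15.0], 0.51)]
[292.2861425  169.91579584] [252.65975118 154.04807376] [290.27735082 189.81070684]
```

View pics/g2.png

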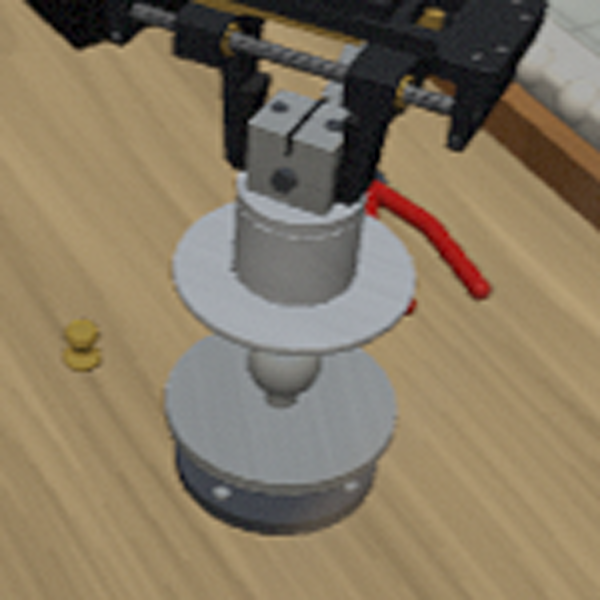

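View pics/g2t.png

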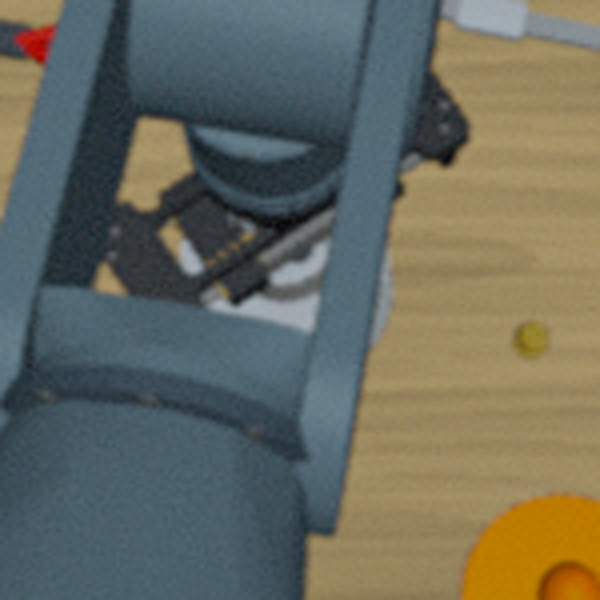

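Side view: the flange spans columns 173–415 of the crop with its lowest edge at row 353. It hangs roughly centred above the ball at (285,365). In the top view the arm hides most of it. I'll check the alignment numerically.

Run:
```python
from h import *
s=grab('side');th=np.linspace(0,2*np.pi,200)
def ext(c,r):
    P=np.array([(proj(s,[c[0]+r*np.cos(a),c[1]+r*np.sin(a),c[2]])-[220,100])*4 for a in th]);return P.min(0).round(),P.max(0).round()
y=.598
tc=np.array([.5711,.0211]);h=tc+.003*np.array([np.cos(y),np.sin(y)]);zt=.2004-.0657
print(h,zt,'flange',ext([*h,zt],.062),ext([*h,zt+.006],.062))
for c in((.5737,.0213),(.5745,.0213),(.5737,.0233)):print('plate',ext([*c,.05],.064))
print((proj(s,[.5737,.0213,.078])-[220,100])*4)
```

```text
[0.57357939 0.02278897] 0.1347 flange (array([167., 203.]), array([409., 360.])) (array([167., 194.]), array([411., 351.]))
plate (array([161., 319.]), array([394., 483.]))
plate (array([163., 318.]), array([395., 482.]))
plate (array([160., 317.]), array([392., 480.]))
[281.10940327 359.24282736]
```

Run:
```python
from h import *
s=grab('side');p=cv2.resize(s['pixels'][100:250,220:370],(600,600),interpolation=2)
for c in(235,280,294,340): print(c,[(r,p[r,c].tolist()) for r in range(328,372,4)])
print([(r,p[r,280].tolist()) for r in range(468,504,4)])
```

```text
235 [(328, [167, 171, 176]), (332, [168, 172, 176]), (336, [141, 142, 141]), (340, [111, 112, 109]), (344, [129, 132, 133]), (348, [141, 145, 147]), (352, [139, 143, 145]), (356, [137, 141, 145]), (360, [136, 140, 143]), (364, [136, 140, 142]), (368, [136, 140, 142])]
280 [(328, [165, 170, 175]), (332, [167, 172, 178]), (336, [168, 172, 177]), (340, [168, 173, 178]), (344, [167, 170, 174]), (348, [142, 143, 141]), (352, [110, 111, 108]), (356, [127, 131, 133]), (360, [140, 144, 145]), (364, [137, 137, 136]), (368, [135, 134, 129])]
294 [(328, [166, 171, 176]), (332, [166, 172, 177]), (336, [167, 172, 176]), (340, [168, 172, 177]), (344, [170, 175, 181]), (348, [159, 161, 163]), (352, [117, 115, 113]), (356, [126, 130, 128]), (360, [140, 145, 144]), (364, [134, 136, 132]), (368, [132, 131, 125])]
340 [(328, [161, 166, 170]), (332, [162, 166, 172]), (336, [164, 168, 175]), (340, [167, 172, 179]), (344, [163, 166, 169]), (348, [122, 121, 120]), (352, [117, 118, 118]), (356, [137, 142, 144]), (360, [144, 147, 150]), (364, [142, 145, 148]), (368, [142, 146, 147])]
[(468, [135, 140, 142]), (472, [137, 141, 143]), (476, [137, 141, 144]), (480, [143, 147, 150]), (484, [111, 111, 108]), (488, [93, 92, 87]), (492, [92, 92, 89]), (496, [71, 75, 78]), (500, [60, 65, 71])]
```

Run:
```python
from h import *
from scipy.optimize import least_squares
s=grab('side');th=np.linspace(0,2*np.pi,400)
def ext(c,z,r):
    P=np.array([(proj(s,[c[0]+r*np.cos(a),c[1]+r*np.sin(a),z])-[220,100])*4+1.5 for a in th]);return P[:,0].min(),P[:,0].max(),P[:,1].max()
def fit(m,z,r): return least_squares(lambda c:np.array(ext(c,z,r))-m,[.573,.022],diff_step=1e-3).x
h=fit([173,415,348],.1407,.062);st=fit([165,396,482.5],.05,.064)
b=least_squares(lambda c:((proj(s,[*c,.078])-[220,100])*4+1.5)-[286,361.5],[.573,.022]).x
print('head',h,'stand',st,'ball',b,h-st)
```

```text
head [0.57684507 0.0246903 ] stand [0.57495452 0.02201835] ball [0.57504643 0.01999034] [0.00189055 0.00267194]
```

```bash
python3 -m pendant '[[3,-1,0,0,0],[0,0,10,0,0],[0,0,10,0,0],[0,0,8,0,0],[0,0,5,0,0],[0,0,5,0,0],[0,0,5,0,0],[0,0,5,0,0],[0,0,0,0,0]]'; python3 d.py
```

```text
time_s: 8.05
tcp_pos: [0.569, 0.0175, 0.1519]
eef_rot: [-0.295, 0.956, 0.0, -0.001]
ft_force: [0.6, -0.1, -7.9]
finger_gap: 0.0438
grip_force: 44.7
8.05 [0.569  0.0175 0.1519] yang 2.169 F [ 0.6 -0.1 -7.9] gap 0.0438 j6 [-0.18  0.26  1.7  -0.    1.19 -2.35]
```

```bash
python3 -m pendant '[[0,0,6,0,0],[0,0,6,0,0],[0,0,6,0,0],[0,0,6,0,0],[0,0,4,0,0],[0,0,3,0,0],[0,0,0,0,0],[0,0,0,0,0]]'; python3 d.py
```

```text
time_s: 8.85
tcp_pos: [0.5697, 0.0175, 0.1218]
eef_rot: [-0.295, 0.956, -0.0, 0.0]
ft_force: [-0.2, 0.3, -8.5]
finger_gap: 0.0439
grip_force: 44.7
8.85 [0.5697 0.0175 0.1218] yang 2.169 F [-0.2  0.3 -8.5] gap 0.0439 j6 [-0.18  0.3   1.71  0.    1.13 -2.35]
```

Flange at about 0.056. There is no side force. I'll lower the rest gently.

```bash
python3 -m pendant '[[0,0,2,0,0],[0,0,1.5,0,0],[0,0,1,0,0],[0,0,0.5,0,0],[0,0,0,0,0],[0,0,0,0,0]]'; python3 d.py
```

```text
time_s: 9.45
tcp_pos: [0.5696, 0.0175, 0.1167]
eef_rot: [-0.295, 0.956, -0.0, 0.0]
ft_force: [1.4, 0.5, -6.9]
finger_gap: 0.0437
grip_force: 44.7
9.45 [0.5696 0.0175 0.1167] yang 2.169 F [ 1.4  0.5 -6.9] gap 0.0437 j6 [-0.18  0.31  1.72 -0.    1.12 -2.35]
```

```bash
python3 -m pendant '[[0,0,0.5,0,0],[0,0,0.5,0,0],[0,0,0.5,0,0],[0,0,0,0,0],[0,0,0,0,0]]'; python3 d.py
python3 - <<'E'
from h import *
s=grab('side')
a=cv2.resize(s['pixels'][130:250,230:350],(600,600),interpolation=2)
cv2.imwrite('pics/g3.png',a[:,:,::-1])
E
```

```text
time_s: 9.95
tcp_pos: [0.5697, 0.0173, 0.1157]
eef_rot: [-0.295, 0.956, -0.0, 0.0]
ft_force: [-2.6, -1.8, -1.7]
finger_gap: 0.0439
grip_force: 44.7
9.95 [0.5697 0.0173 0.1157] yang 2.169 F [-2.6 -1.8 -1.7] gap 0.0439 j6 [-0.18  0.31  1.72 -0.    1.11 -2.35]
```

View pics/g3.png

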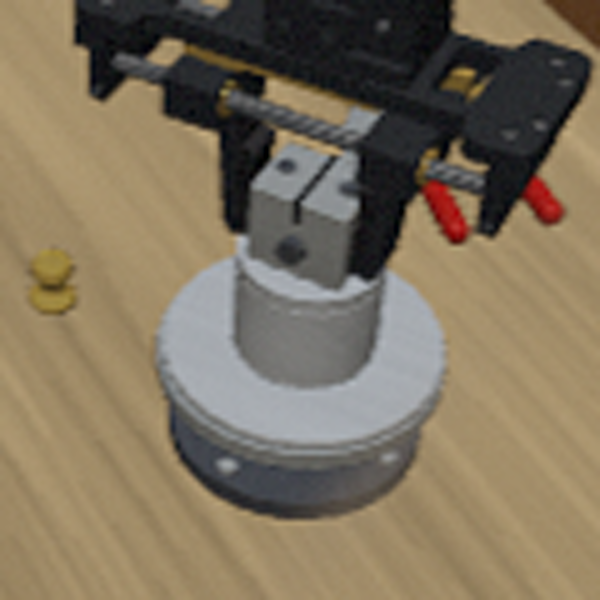

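The flange lies flat on the plate, with its rim around (157–445, 340) concentric with the plate. The TCP height puts the flange at z≈0.050. Release and rise.

```bash
python3 -m pendant '[[0,0,0,0,1],[0,0,0,0,1],[0,0,0,0,1],[0,0,0,0,1],[0,0,0,0,1],[0,0,0,0,1]]'; python3 -m pendant '[[0,0,-10,0,1],[0,0,-20,0,1],[0,0,-25,0,1],[0,0,-15,0,1],[0,0,0,0,0],[0,0,0,0,0],[0,0,0,0,0],[0,0,0,0,0],[0,0,0,0,0],[0,0,0,0,0]]'; python3 -m pendant '[[-10,0,0,0,0],[-20,0,0,0,0],[-20,0,0,0,0],[-10,0,0,0,0],[0,0,0,0,0],[0,0,0,0,0]]'; python3 d.py .620 .0515 .160;  python3 - <<'E'
from h import *
s=grab('side')
for q in('head','stand','latch'): print(q,[(np.round(r['rect'],1).tolist(),round(r['p'],2)) for r in ctrl.recognise(q,'side')])
a=cv2.resize(s['pixels'][110:230,240:360],(600,600),interpolation=2)
cv2.imwrite('pics/g4.png',a[:,:,::-1])
E
```

```text
time_s: 10.6
tcp_pos: [0.5696, 0.0175, 0.1153]
eef_rot: [-0.295, 0.956, -0.0, 0.0]
ft_force: [-0.2, 0.3, -0.4]
finger_gap: 0.0877
grip_force: 0.0
time_s: 11.6
tcp_pos: [0.5693, 0.0176, 0.1846]
eef_rot: [-0.295, 0.956, 0.0, -0.0]
ft_force: [0.1, -0.3, 0.2]
finger_gap: 0.0422
grip_force: 0.0
time_s: 12.2
tcp_pos: [0.6188, 0.0513, 0.1848]
eef_rot: [-0.295, 0.956, 0.0, -0.0]
ft_force: [-0.8, 0.1, -0.9]
finger_gap: 0.0008
grip_force: 0.0
12.2 [0.6188 0.0513 0.1848] yang 2.169 F [-0.8  0.1 -0.9] gap 0.0008 j6 [-0.11  0.33  1.53 -0.    1.28 -2.28]
tool shift mm [-1.1 -0.6 24.8]
head [([261.2, 143.5, 60.5, 75.4], 0.93)]
stand [([198.1, 266.2, 80.8, 73.4], 0.92), ([259.3, 201.0, 57.8, 35.5], 0.86)]
latch [([293.3, 145.6, 20.5, 17.1], 0.44)]
```

View pics/g4.png

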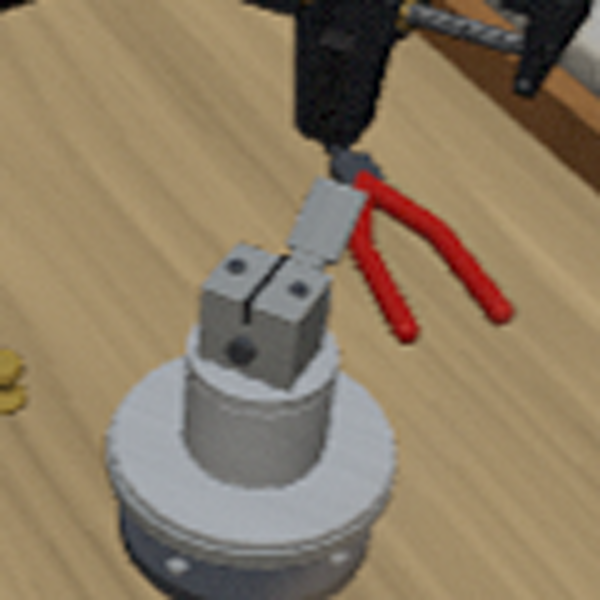

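The head is seated with its lever up, the pad at about (330,220) in the crop, and the closed fingers above it. Press down.

```bash
python3 -m pendant '[[0,0,15,0,0],[0,0,12,0,0],[0,0,7,0,0],[0,0,7,0,0],[0,0,7,0,0],[0,0,6,0,0],[0,0,5,0,0],[0,0,3,0,0],[0,0,0,0,0]]'; python3 d.py
```

```text
time_s: 13.3
tcp_pos: [0.6188, 0.0513, 0.1227]
eef_rot: [-0.295, 0.956, 0.0, -0.0]
ft_force: [0.4, -0.6, -0.3]
finger_gap: 0.0005
grip_force: 0.0
13.3 [0.6188 0.0513 0.1227] yang 2.169 F [ 0.4 -0.6 -0.3] gap 0.0005 j6 [-0.11  0.4   1.58 -0.    1.16 -2.28]
```

```bash
python3 -m pendant '[[0,0,1,0,0],[0,0,1,0,0],[0,0,0.5,0,0],[0,0,0,0,0],[0,0,0,0,0]]'; python3 d.py
```

```text
time_s: 13.8
tcp_pos: [0.6191, 0.0513, 0.1208]
eef_rot: [-0.295, 0.956, -0.0, 0.0]
ft_force: [-0.3, 1.5, 0.6]
finger_gap: 0.0004
grip_force: 0.3
13.8 [0.6191 0.0513 0.1208] yang 2.169 F [-0.3  1.5  0.6] gap 0.0004 j6 [-0.11  0.4   1.58 -0.    1.16 -2.28]
```

```bash
python3 -m pendant '[[0,0,0.5,0,0],[0,0,0.5,0,0],[0,0,0,0,0],[0,0,0,0,0]]'; python3 d.py;  python3 -m pendant '[[0,0,0.5,0,0],[0,0,0,0,0],[0,0,0,0,0]]'
```

```text
time_s: 14.2
tcp_pos: [0.6192, 0.0513, 0.1199]
eef_rot: [-0.295, 0.956, -0.0, 0.0]
ft_force: [-1.0, 0.4, 3.1]
finger_gap: 0.0005
grip_force: 1.4
14.2 [0.6192 0.0513 0.1199] yang 2.169 F [-1.   0.4  3.1] gap 0.0005 j6 [-0.11  0.41  1.58  0.    1.16 -2.28]
time_s: 14.5
tcp_pos: [0.6192, 0.0513, 0.1198]
eef_rot: [-0.295, 0.956, -0.0, 0.0]
ft_force: [-2.0, 1.0, 5.5]
finger_gap: 0.0005
grip_force: 2.9
```

The fingers are at the stop: z no longer moves and the force is rising. I'll press slightly more, hold, then withdraw and look.

```bash
python3 -m pendant '[[0,0,0.5,0,0],[0,0,0.5,0,0],[0,0,0,0,0],[0,0,0,0,0],[0,0,0,0,0]]'; python3 -m pendant '[[0,0,-10,0,0],[0,0,-20,0,0],[0,0,-30,0,0],[0,0,-30,0,0],[0,0,-20,0,0],[0,0,0,0,0],[0,0,0,0,0]]'
python3 - <<'E'
from h import *
s=grab('side')
a=cv2.resize(s['pixels'][110:230,240:360],(600,600),interpolation=2)
cv2.imwrite('pics/g5.png',a[:,:,::-1])
y=.598
for hh in((.575,.021),):
  for z in(0,.7):
    a=np.radians(40)-z; P=[22+57*np.cos(a),66+57*np.sin(a)+4]
    for yy in(-12,12):
      print(z,((proj(s,[hh[0]+(P[0]*np.cos(y)-yy*np.sin(y))/1e3,hh[1]+(P[0]*np.sin(y)+yy*np.cos(y))/1e3,.05+P[1]/1e3])-[240,110])*5+2).round())
E
```

```text
time_s: 15.0
tcp_pos: [0.6193, 0.0514, 0.1197]
eef_rot: [-0.295, 0.956, -0.0, 0.0]
ft_force: [-4.6, 1.1, 11.7]
finger_gap: -0.0001
grip_force: 5.5
time_s: 15.7
tcp_pos: [0.619, 0.0512, 0.2278]
eef_rot: [-0.295, 0.956, -0.0, 0.0]
ft_force: [-0.2, 0.2, -0.0]
finger_gap: 0.0004
grip_force: 0.0
0 [363. 182.]
0 [311. 165.]
0.7 [366. 234.]
0.7 [316. 217.]
```

View pics/g5.png

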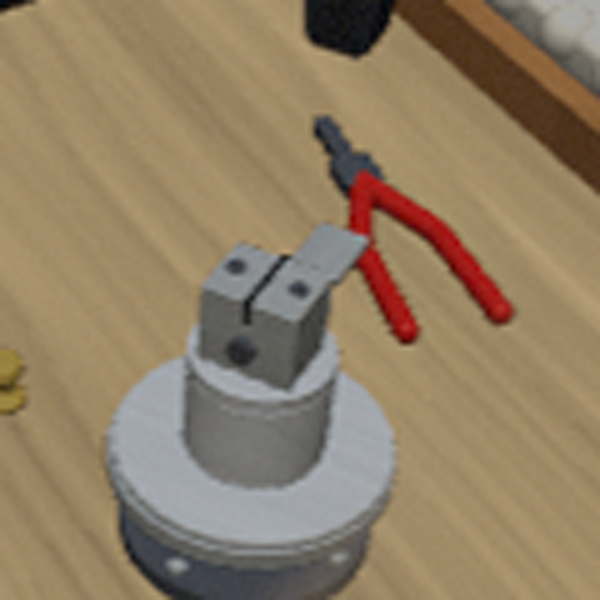

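The lever tip corners at (370,240) and (322,225) match the fully-down prediction. The head hasn't moved, and the gripper is clear.

```bash
python3 -c "
from cell import ctrl
print(ctrl.close_job())"
```

```text
the job is handed in; nothing more can be done
None
```

The vice head is seated on the large ball stand with its flange flat on the plate and the latch lever pressed fully down; the job is handed in (clock about 16 s), but it returned no verdict.

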